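Raise the price-sign mast at the pay table and hold it up

ROBOT

A 7-joint arm with a two-finger parallel gripper is mounted at the origin on the work surface. World frame = base frame: x ahead of the robot, y to its left, z up, the work surface at z = 0. Lengths are in m, angles in degrees, forces in N, time in s.
With the tool pointing down it reaches from about 0.4 to 0.85 m from the base axis. Payload 10.4 kg.
Tool frame: the origin (TCP) lies on the centre line of the jaws, within the pads' length; the fingertips stand 25 mm ahead of it and the grasp point (between the pads) lies 6 mm ahead of it; z points along the fingers, y is the line along which they close (so a half turn about z gives the same grasp; the last joint's range is limited). The gripper opens to 85 mm and grips with 20 to 120 N. Pads are 22 mm wide; open, the fingers measure 114 mm over their backs; the gripper's body (76 mm by 85 mm) begins 54 mm behind the grasp point. The pads swing forward as they close: fully open they stand 13 mm farther back than shut.
Start: joints at [-66.899, 19.034, -3.707, 83.658, 1.238, 77.344, -5.071], TCP at [0.258, 0.569, 0.256] pointing down, gripper open.
Joint ranges: [-148.97, 148.97], [-28.65, 121.19], [-84.17, 76.75], [9.2, 138.47], [-72.65, 252.65], [3.7, 117.97], [-149.18, 149.18]. Speed limits (degrees/s): [127.2, 127.2, 159.86, 159.86, 180, 180, 180].

INTERFACE

Orientations are given as a 3x3 rotation matrix whose columns are the frame's x, y, z axes.
In Python, from rig import status, optics, order gives the robot as it stands.
- The arm moves only by the tool step_arm, never from a script. Its argument "moves" is a list of rows, each a list of 4 numbers: the shift along the tool's x, y, z as a fraction of full scale, then the turn about the tool's z as a fraction of full scale. A call has 1 to 12 rows; each row shifts and turns the commanded pose from where the row before left it, along the tool's axes as they then stand; what a row does not reach is not made up. Full scale, the value 1, is 40 mm for a shift and 0.12 rad for a turn. A row lasts 1/12 s, in which the tool goes at most 41.7 mm and 7.16 degrees, less where a joint would pass 70% of its speed; a pose out of reach is approached as far as the arm can. A call with a number of a shift or a turn outside -1 to 1 is refused whole. A call with a gripper value outside its range is refused whole. "fingers" is the closure, from 0 (fully open) to 1 (shut), set as the call begins (left out, the last holds). The fingers move at their own pace and stop on an object; the grip force is fixed at half the most. Time passes only in rows, so rows that do not move let the fingers close. It gives the time, the measured TCP pose, the force, the opening and the grip force at its end, in the units of the state.
- status.get_state(): the state, without advancing time (a new reading comes with each control period).
- optics.camera(name): name is "scene" or "top" or "wrist"; returns a dict with "frame" (480x640x3 uint8, red, green, blue), "fx", "fy", "cx", "cy" (pixels), "extrinsics" (4x4, takes a point from camera to world coordinates). Camera axes: x right, y down, z forward; pixel columns grow to the right and rows downward; lengths in m; the calibration is good to about 2 mm. The wrist camera is an equidistant fisheye: a pixel r from the principal point sees the ray r / f radians off the axis. A picture is of the moment at which its call begins. There is no depth.
- order.job_done(): hands the job in; it is judged then, once.
The state is a dict: "time": time; "joint_positions": joint angles; "qvel": joint speeds; "tau": joint torques, N m; "eef_pos": TCP position; "eef_rot": TCP orientation; "force": force on the tool from outside, world axes, zero at the start; "wrist_torque": the same for the moment, N m; "finger_gap": finger opening in m; "gripper_force": force on a finger pad.
Only numpy, scipy, OpenCV 4.12 (cv2) and the standard library are available. Lean on these libraries where they do the work, as an engineer would, in place of code of your own. Each camera call takes 0.05 s, during which the arm holds its last target. There are 200 camera calls.

TASK

Pull the snapped-on transport cap straight up off the telescopic sign mast and stand it upright on the table, clear of the mast's round foot, without dropping it or disturbing the mug, bottle or price board. Then squeeze the release button in the mast's grip head and pull the mast up past its first stop to the second stop, the end of its travel. Finish while still holding the head there with the button squeezed in: do not let go.

Things in the scene. Friction and masses are not known exactly. Their poses are not given: they have to be found in the camera images.
- stand: Mast stand fixed to the table. Origin: on the table, centre of the foot. Round steel foot 140 diameter, 10 high; square column 36 x 36 up to z 125; black flange 50 (x) x 60 (y), z 125-131; black collar 36 x 46, z 131-153, with a sprung ball in its +x and -x faces at z 144. The mast slides straight up out of it. Its y axis is the squeeze direction of head and button.
- cap: Grey plastic transport cap, under 0.1 kg: hollow box 46 (x) x 56 (y) x 79 high, walls 3, open below. Origin: centre of its underside. At first snapped over the head, underside on the flange 131 above the table, axes parallel to the stand's (play 2 a side). Two sprung balls catch in its walls: 5 to 15 N straight up frees it in the first 8; raise it 75 or more to clear the head.
- cap_rib (a point): Top centre of the grip rib on the cap's roof, 109 above the cap's underside. The rib is 40 long (the cap's x), 14 thick (its y) and 30 high.
- grip_head: Grip head on top of the mast: grey plastic block 36 (x) x 30 (y) x 50 high, under the cap at first. Origin: centre of its underside, 154 above the table when the mast is down; axes parallel to the stand's. Mast, head and button weigh 0.25 to 0.6 kg.
- grip_point (a point): Point inside the head on its axis, at the height of the button's centre: 32 above the head's underside, 18 below its top.
- mast (a joint): Extension of the mast in m: 0 down, 0.050 first stop, 0.100 second stop = solid end of travel. Sliding friction 1.5 N; it sinks by its weight if let down with the button in. With the button out a lock pin blocks it (2 mm play) when down and at each stop it comes to; with the button in it runs freely past the first stop.
- release (a joint): Travel of the release button in m: 0 out, 0.006 flush, 0.007 at most. Round black button 16 diameter, standing 6 out of the head's +y face, pressed towards -y: 2 N starts it, 5 N brings it flush; lock free from 0.004. Squeezing the head across y at button height, a finger on each face, presses it flush.
- mug: White mug, 76 diameter, 85 high, handle at its +y side; origin under its centre. Leave alone.
- bottle: Green glass bottle, 64 diameter, 200 high; origin under its centre. Leave alone.
- price_board: Blank white board 130 (y) x 90 high on a wooden foot 60 (x) x 100 (y), 108 high in all; origin under its centre. Leave alone.
Not all that is in view belongs to the job. What is shaped like the stand but blue or purple is not meant.

How it is judged:
By the outcome, as a careful person would: the job done as asked, in the order asked, and still so for the second after the job is handed in, while the arm keeps its last pose, push and grip.
It also fails if it takes over 54 s, if anything falls off the work surface, if the arm or the gripper's body presses on something with over 40 N, if the wrist force passes 120 N, or if a joint passes its speed limit or range.

## Working session

There is one attempt and no reset: what is moved stays moved. The work goes in short steps, Python scripts to look and compute and a tool call to move; the robot and the scene stay as the last step left them, time stands still between calls to the robot, and variables do not carry over. Pictures are saved under pics/ and viewed, at most 10 in all, crops included, and the job is handed in when it is done.

Besides the shell and the picture viewer there is one more tool, called after "Request:" by a JSON object that holds its "op" and its "data", one argument or row to a line. step_arm: Moves the arm, as the interface text tells. Its arguments: {"type":"object","properties":{"moves":{"type":"array"},"fingers":{"type":"number"}},"required":["moves"]}

```bash
mkdir -p pics; cat > h.py <<'E'
import numpy as np, cv2
from rig import status, optics, order
def cam(n,save=None):
    c=optics.camera(n)
    if save: cv2.imwrite('pics/'+save+'.png',c['frame'][:,:,::-1])
    return c
def ray(c,u,v,fish=False):
    x=(u-c['cx'])/c['fx'];y=(v-c['cy'])/c['fy']
    if fish:
        r=np.hypot(x,y); d=np.array([x/r*np.sin(r),y/r*np.sin(r),np.cos(r)]) if r>0 else np.array([0,0,1.])
    else: d=np.array([x,y,1.])
    E=np.array(c['extrinsics']); d=E[:3,:3]@d
    return E[:3,3],d/np.linalg.norm(d)
def onz(c,u,v,z,fish=False):
    o,d=ray(c,u,v,fish); return o+d*(z-o[2])/d[2]
E
python3 - <<'E'
from h import *
a=cam('scene','s0');b=cam('top','t0')
cv2.imwrite('pics/both.png',cv2.resize(np.hstack([a['frame'],b['frame']])[:,:,::-1],(800,300)))
s=status.get_state();print(s['eef_pos'],s['eef_rot'],s['time'])
for c in(a,b):print(c['extrinsics'],c['fx'],c['cx'],c['cy'])
E
```

```text
[0.25799875 0.56891655 0.25559992] [[-9.10733100e-01  4.12995118e-01 -5.03415186e-04]
 [ 4.12995423e-01  9.10732317e-01 -1.19446659e-03]
 [-3.48323931e-05 -1.29574843e-03 -9.99999160e-01]] 0.1
[[-0.76508264  0.46972482 -0.44046242  1.22565976]
 [ 0.64392519  0.5549234  -0.5267071   0.80443823]
 [-0.00298449 -0.68659931 -0.7270299   1.2806992 ]
 [ 0.          0.          0.          1.        ]] 605.6720405238427 324.3888643806276 244.2620446677877
[[ 1.58292260e-02 -9.92495231e-01  1.21254495e-01  4.07695750e-01]
 [-9.99874427e-01 -1.58035838e-02  1.17320777e-03 -1.01905120e-02]
 [ 7.51852458e-04 -1.21257840e-01 -9.92620759e-01  1.21095672e+00]
 [ 0.00000000e+00  0.00000000e+00  0.00000000e+00  1.00000000e+00]] 464.0594303591545 324.063719332825 238.55917334726252
```

View pics/t0.png

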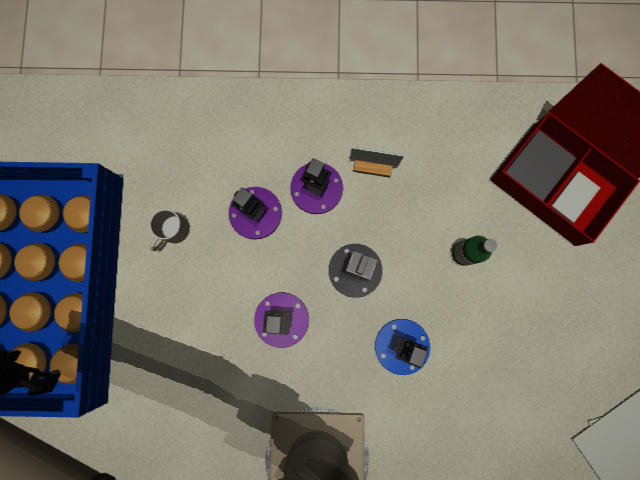

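View pics/s0.png

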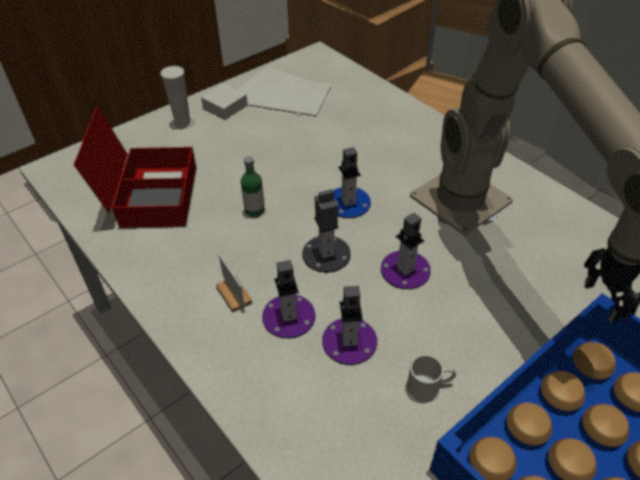

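Candidates in the top view are grey foot (355,270), purple (255,212), (316,187) and (281,320), and blue (403,347). The grey-footed one, which is also the only one with a cap, is the one described. I'll check it in one close crop.

```bash
python3 - <<'E'
from h import *
b=cam('top');a=cam('scene')
f=b['frame'][:,:,::-1]
A=cv2.resize(f[225:315,310:400],(600,600),interpolation=cv2.INTER_CUBIC)
B=cv2.resize(a['frame'][180:275,290:365,::-1],(474,600),interpolation=cv2.INTER_CUBIC)
cv2.imwrite('pics/crop.png',cv2.resize(np.hstack([A,B]),(800,447)))
hsv=cv2.cvtColor(f,cv2.COLOR_BGR2HSV)
m=((hsv[...,2]<95)&(hsv[...,1]<60)).astype(np.uint8);m[:235]=0;m[305:]=0;m[:,:320]=0;m[:,390:]=0
cs,_=cv2.findContours(m,cv2.RETR_EXTERNAL,cv2.CHAIN_APPROX_NONE)
c=max(cs,key=cv2.contourArea);e=cv2.fitEllipse(cv2.convexHull(c));print('foot',e,onz(b,*e[0],.010))
for name,lo in(('cap',95),('bright',130)):
    m=np.zeros(f.shape[:2],np.uint8);m[245:290,335:385]=(hsv[245:290,335:385,2]>lo)&(hsv[245:290,335:385,1]<60)
    cs,_=cv2.findContours(m,cv2.RETR_EXTERNAL,cv2.CHAIN_APPROX_NONE)
    for c in sorted(cs,key=cv2.contourArea)[-2:]:
        r=cv2.minAreaRect(c);print(name,r)
        P=np.array([onz(b,*p,.21)[:2] for p in cv2.boxPoints(r)]);print(P.mean(0),P[1]-P[0],P[2]-P[1])
E
```

```text
foot ((354.9300842285156, 270.1681213378906), (52.874507904052734, 53.877418518066406), 164.66708374023438) [ 0.47333903 -0.08987834  0.01      ]
cap ((374.5, 267.0), (44.0, 19.0), 90.0)
[ 0.47017766 -0.11876373] [ 0.00065589 -0.04121855] [-9.49202673e-02 -1.59863824e-05]
cap ((361.3954162597656, 264.96307373046875), (26.015439987182617, 20.967666625976562), 19.440034866333008)
[ 0.47391745 -0.09046208] [ 0.04302645 -0.01467888] [-0.01794918 -0.05317515]
bright ((339.5, 248.0), (6.0, 9.0), 90.0)
[ 0.50989236 -0.04279019] [ 0.00031065 -0.01952235] [-0.01306971 -0.00013881]
bright ((375.0, 267.0), (44.0, 18.0), 90.0)
[ 0.47019479 -0.11984219] [ 0.00062137 -0.03904922] [-9.49202673e-02 -1.59863824e-05]
```

View pics/crop.png

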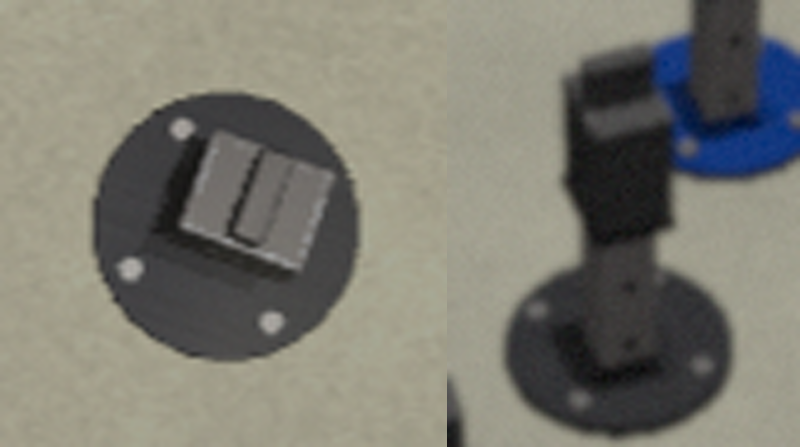

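The crop shows the grey foot with a grey cap whose rib runs along the short side, at about (361,265) in the full image. Foot and cap both give (0.473, -0.090), with the stand's y axis at about 71.2°.

Request:
{"op": "step_arm", "data": {
  "moves": [
    [0,0,-0.6,-0.41],
    [0,0,-0.6,-0.41],
    [-0.433,-0.578,0,0],
    [-0.433,-0.578,0,0],
    [-0.433,-0.578,0,0],
    [-0.433,-0.578,0,0],
    [-0.433,-0.578,0,0],
    [-0.433,-0.578,0,0],
    [-0.433,-0.578,0,0],
    [-0.433,-0.578,0,0],
    [-0.433,-0.578,0,0],
    [-0.433,-0.578,0,0]
  ],
  "fingers": 0
}}

```text
time: 1.2
eef_pos: [0.348, 0.2931, 0.3043]
eef_rot: [[-0.947, 0.322, -0.0], [0.322, 0.947, 0.0], [0.0, 0.0, -1.0]]
force: [0.5, 0.2, 0.5]
finger_gap: 0.0852
gripper_force: 0.0
```

Request:
{"op": "step_arm", "data": {
  "moves": [
    [-0.433,-0.578,0,0],
    [-0.433,-0.578,0,0],
    [-0.433,-0.578,0,0],
    [-0.433,-0.578,0,0],
    [-0.433,-0.578,0,0],
    [-0.433,-0.578,0,0],
    [-0.433,-0.578,0,0],
    [-0.433,-0.578,0,0],
    [-0.433,-0.578,0,0],
    [-0.433,-0.578,0,0],
    [0,0,0,0],
    [0,0,0,0]
  ]
}}

```text
time: 2.2
eef_pos: [0.4376, 0.0187, 0.3043]
eef_rot: [[-0.946, 0.325, 0.0], [0.325, 0.946, 0.0], [0.0, 0.0, -1.0]]
force: [-0.0, 0.1, -0.6]
finger_gap: 0.0855
gripper_force: 0.0
```

Request:
{"op": "step_arm", "data": {
  "moves": [
    [-0.343,-0.457,0,0],
    [-0.343,-0.457,0,0],
    [-0.343,-0.457,0,0],
    [-0.343,-0.457,0,0],
    [-0.343,-0.457,0,0],
    [0,0,0,0],
    [0,0,0,0],
    [0,0,0,0]
  ]
}}

```text
time: 2.87
eef_pos: [0.4729, -0.0871, 0.3041]
eef_rot: [[-0.947, 0.32, -0.001], [0.32, 0.947, 0.0], [0.001, 0.0, -1.0]]
force: [-0.0, 1.5, 0.9]
finger_gap: 0.0854
gripper_force: 0.0
```

```bash
python3 - <<'E'
from h import *
w=cam('wrist','w1');print(w['extrinsics'],w['fx'],w['cx'],w['cy']);s=status.get_state();print(s['eef_pos'])
E=np.array(w['extrinsics'])
def proj(p):
    q=E[:3,:3].T@(np.array(p)-E[:3,3]);t=np.arctan2(np.hypot(*q[:2]),q[2]);u=q[:2]/np.hypot(*q[:2])
    return w['cx']+w['fx']*t*u[0],w['cy']+w['fy']*t*u[1]
y=np.array([.322,.947]);x=np.array([.947,-.322]);c=np.array([.4733,-.0899])
im=w['frame'][:,:,::-1].copy()
for sx,sy,z in [(20,7,.24),(20,-7,.24),(-20,7,.24),(-20,-7,.24),(23,28,.21),(-23,28,.21),(23,-28,.21),(-23,-28,.21)]:
    p=c+x*sx/1e3+y*sy/1e3;q=proj([*p,z]);print(sx,sy,np.round(q));cv2.circle(im,tuple(int(round(k)) for k in q),2,(0,255,0) if z>.22 else (0,0,255),-1)
cv2.imwrite('pics/w1m.png',im)
E
```

```text
[[ 0.32097412  0.89781465  0.30150369  0.39495606]
 [ 0.94708735 -0.30463832 -0.1010992  -0.06113939]
 [ 0.00108124  0.31800055 -0.94808991  0.42134285]
 [ 0.          0.          0.          1.        ]] 371.64829954431775 323.2745475267234 243.1385351384173
[ 0.47294913 -0.08699097  0.30414835]
20 7 [332. 316.]
20 -7 [307. 315.]
-20 7 [332. 248.]
-20 -7 [305. 248.]
23 28 [364. 296.]
-23 28 [367. 226.]
23 -28 [276. 296.]
-23 -28 [272. 226.]
```

View pics/w1m.png

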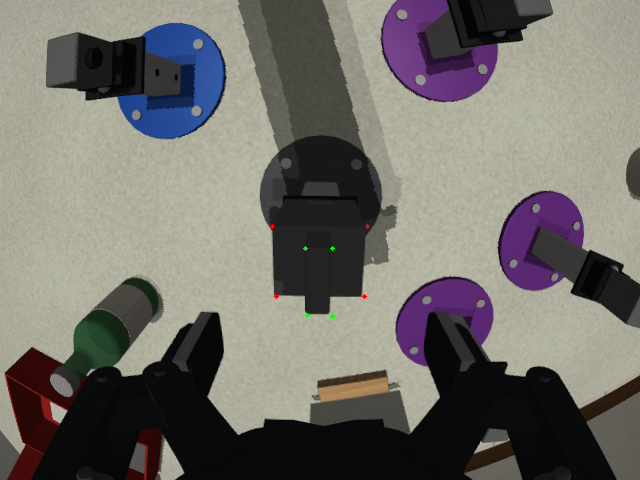

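The wrist view shows the rib at about (318,275). It lies within about 1 mm of the prediction, with its edges parallel to the jaws. The gap around it is clear, so I'll go down and grip.

Request:
{"op": "step_arm", "data": {
  "moves": [
    [-0.034,-0.083,0.3,0],
    [0,0,0.4,0],
    [0,0,0.4,0],
    [0,0,0.3,0],
    [0,0,0.15,0],
    [0,0,0.1,0],
    [0,0,0,0],
    [0,0,0,0]
  ]
}}

```text
time: 3.58
eef_pos: [0.4735, -0.0918, 0.2388]
eef_rot: [[-0.947, 0.321, 0.001], [0.321, 0.947, 0.0], [-0.0, 0.0, -1.0]]
force: [-0.1, 0.0, 1.2]
finger_gap: 0.0853
gripper_force: 0.0
```

Request:
{"op": "step_arm", "data": {
  "moves": [
    [0,0,0,0],
    [0,0,0,0],
    [0,0,0,0],
    [0,0,0,0],
    [0,0,0,0],
    [0,0,0,0],
    [0,0,0,0],
    [0,0,0,0],
    [0,0,0,0],
    [0,0,0,0]
  ],
  "fingers": 1
}}

```text
time: 4.42
eef_pos: [0.4732, -0.0922, 0.2383]
eef_rot: [[-0.947, 0.322, -0.0], [0.322, 0.947, 0.0], [0.0, 0.0, -1.0]]
force: [-0.2, 0.6, 0.2]
finger_gap: 0.013
gripper_force: 60.7
```

Request:
{"op": "step_arm", "data": {
  "moves": [
    [0,0,-0.05,0],
    [0,0,-0.05,0],
    [0,0,-0.05,0],
    [0,0,-0.05,0],
    [0,0,-0.1,0],
    [0,0,-0.2,0],
    [0,0,-0.2,0],
    [0,0,-0.2,0]
  ]
}}

```text
time: 5.08
eef_pos: [0.4736, -0.0923, 0.2758]
eef_rot: [[-0.947, 0.322, 0.001], [0.322, 0.947, 0.0], [-0.001, 0.001, -1.0]]
force: [-0.0, 0.6, -0.6]
finger_gap: 0.0132
gripper_force: 61.2
```

Request:
{"op": "step_arm", "data": {
  "moves": [
    [0,0,-0.25,0],
    [0,0,-0.25,0],
    [0,0,-0.25,0],
    [0,0,-0.25,0],
    [0,0,-0.25,0],
    [0,0,-0.25,0],
    [0,0,-0.2,0],
    [0,0,-0.1,0],
    [0,0,0,0]
  ]
}}

```text
time: 5.83
eef_pos: [0.4736, -0.0923, 0.3472]
eef_rot: [[-0.947, 0.322, 0.001], [0.322, 0.947, 0.0], [-0.001, 0.001, -1.0]]
force: [-1.1, 0.0, -1.1]
finger_gap: 0.013
gripper_force: 61.2
```

```bash
python3 - <<'E'
from h import *
b=cam('scene','s1');s=status.get_state();print(s['eef_pos'],s['force'],s['finger_gap'])
t=cam('top');w=cam('wrist')
cv2.imwrite('pics/l.png',np.hstack([cv2.resize(k['frame'][:,:,::-1],(400,300)) for k in(b,w)]))
for n,p in(('bottle',(466,251)),('board',(373,170)),('spot',(420,205))):print(n,onz(t,*p,0))
E
```

```text
[ 0.47333707 -0.09223458  0.34646835] [ 0.17965386  0.87879827 -1.55820683] 0.012880369842198439
bottle [ 0.52869939 -0.3812343   0.        ]
board [ 0.74261041 -0.13683842  0.        ]
spot [ 0.64934724 -0.26180099  0.        ]
```

View pics/l.png

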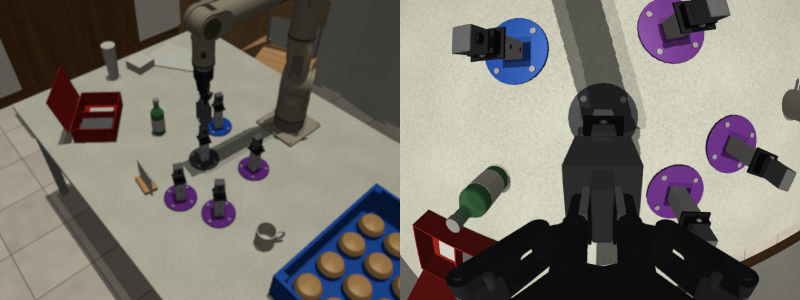

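The cap is off and held level, with the head exposed. I'm carrying it to the clear spot near (0.63,-0.26).

Request:
{"op": "step_arm", "data": {
  "moves": [
    [-0.4,-0.2,0,0],
    [-0.5,-0.271,0,0],
    [-0.5,-0.271,0,0],
    [-0.5,-0.271,0,0],
    [-0.5,-0.271,0,0],
    [-0.5,-0.271,0,0],
    [-0.5,-0.271,0,0],
    [-0.5,-0.271,0,0],
    [-0.5,-0.271,0,0],
    [-0.5,-0.271,0,0],
    [-0.2,-0.1,0,0],
    [0,0,0,0]
  ]
}}

```text
time: 6.98
eef_pos: [0.6315, -0.2632, 0.3442]
eef_rot: [[-0.946, 0.323, -0.003], [0.323, 0.946, -0.001], [0.003, -0.002, -1.0]]
force: [-0.8, 0.7, -1.3]
finger_gap: 0.0129
gripper_force: 61.4
```

Request:
{"op": "step_arm", "data": {
  "moves": [
    [0,0,0.4,0],
    [0,0,0.6,0],
    [0,0,0.6,0],
    [0,0,0.6,0],
    [0,0,0.6,0],
    [0,0,0.6,0],
    [0,0,0.6,0],
    [0,0,0.6,0],
    [0,0,0.4,0],
    [0,0,0.3,0],
    [0,0,0,0],
    [0,0,0,0]
  ]
}}

```text
time: 7.98
eef_pos: [0.631, -0.2611, 0.1344]
eef_rot: [[-0.947, 0.321, -0.0], [0.321, 0.947, 0.0], [0.001, 0.0, -1.0]]
force: [-0.5, -0.5, -0.4]
finger_gap: 0.0127
gripper_force: 61.4
```

Request:
{"op": "step_arm", "data": {
  "moves": [
    [0,0,0.2,0],
    [0,0,0.15,0],
    [0,0,0.1,0],
    [0,0,0.05,0],
    [0,0,0.05,0],
    [0,0,0.05,0],
    [0,0,0.025,0],
    [0,0,0,0]
  ]
}}

```text
time: 8.65
eef_pos: [0.6311, -0.2616, 0.1091]
eef_rot: [[-0.947, 0.322, -0.0], [0.322, 0.947, 0.0], [0.0, 0.0, -1.0]]
force: [0.4, 0.1, -1.3]
finger_gap: 0.0129
gripper_force: 61.4
```

Request:
{"op": "step_arm", "data": {
  "moves": [
    [0,0,0.015,0],
    [0,0,0,0],
    [0,0,0,0]
  ]
}}

```text
time: 8.9
eef_pos: [0.6312, -0.2616, 0.1088]
eef_rot: [[-0.947, 0.322, 0.0], [0.322, 0.947, -0.0], [-0.0, 0.0, -1.0]]
force: [0.1, 0.7, 0.3]
finger_gap: 0.0129
gripper_force: 61.4
```

Request:
{"op": "step_arm", "data": {
  "moves": [
    [0,0,0.015,0],
    [0,0,0.015,0],
    [0,0,0,0],
    [0,0,0,0]
  ]
}}

```text
time: 9.23
eef_pos: [0.6311, -0.2615, 0.1075]
eef_rot: [[-0.947, 0.322, -0.0], [0.322, 0.947, 0.0], [0.0, 0.0, -1.0]]
force: [0.5, 1.3, -0.1]
finger_gap: 0.0128
gripper_force: 61.4
```

Request:
{"op": "step_arm", "data": {
  "moves": [
    [0,0,0.015,0],
    [0,0,0,0],
    [0,0,0,0]
  ]
}}

```text
time: 9.48
eef_pos: [0.6313, -0.2615, 0.1074]
eef_rot: [[-0.947, 0.322, 0.0], [0.322, 0.947, 0.0], [-0.0, 0.0, -1.0]]
force: [-0.6, 1.3, 4.4]
finger_gap: 0.0131
gripper_force: 62.0
```

Request:
{"op": "step_arm", "data": {
  "moves": [
    [0,0,0,0],
    [0,0,0,0],
    [0,0,0,0],
    [0,0,0,0],
    [0,0,0,0],
    [0,0,0,0],
    [0,0,0,0],
    [0,0,0,0]
  ],
  "fingers": 0
}}

```text
time: 10.15
eef_pos: [0.6312, -0.2615, 0.1068]
eef_rot: [[-0.947, 0.322, -0.0], [0.322, 0.947, 0.0], [0.0, 0.0, -1.0]]
force: [-0.0, -0.5, 0.2]
finger_gap: 0.0853
gripper_force: 0.0
```

Request:
{"op": "step_arm", "data": {
  "moves": [
    [0,0,-0.2,0],
    [0,0,-0.4,0],
    [0,0,-0.6,0],
    [0,0,-0.6,0],
    [0,0,-0.6,0],
    [0,0,-0.6,0],
    [0,0,-0.6,0],
    [0,0,-0.6,0],
    [0,0,-0.4,0],
    [0,0,0,0]
  ]
}}

```text
time: 10.98
eef_pos: [0.632, -0.2625, 0.2958]
eef_rot: [[-0.947, 0.322, 0.006], [0.322, 0.947, -0.002], [-0.006, -0.0, -1.0]]
force: [0.2, -0.0, 0.7]
finger_gap: 0.0854
gripper_force: 0.0
```

Request:
{"op": "step_arm", "data": {
  "moves": [
    [0.4,0.2,0,0],
    [0.5,0.271,0,0],
    [0.5,0.271,0,0],
    [0.5,0.271,0,0],
    [0.5,0.271,0,0],
    [0.5,0.271,0,0],
    [0.5,0.271,0,0],
    [0.5,0.271,0,0],
    [0.5,0.271,0,0],
    [0.5,0.271,0,0],
    [0.2,0.1,0,0],
    [0,0,0,0]
  ]
}}

```text
time: 11.98
eef_pos: [0.4721, -0.0906, 0.2909]
eef_rot: [[-0.948, 0.319, 0.0], [0.319, 0.948, 0.002], [0.001, 0.002, -1.0]]
force: [0.9, -0.6, 0.4]
finger_gap: 0.085
gripper_force: 0.0
```

```bash
python3 - <<'E'
from h import *
s=status.get_state();print(s['eef_pos'],s['finger_gap'])
w=cam('wrist');c=cam('scene')
E=np.array(w['extrinsics'])
def proj(p):
    q=E[:3,:3].T@(np.array(p)-E[:3,3]);t=np.arctan2(np.hypot(*q[:2]),q[2]);u=q[:2]/np.hypot(*q[:2])
    return w['cx']+w['fx']*t*u[0],w['cy']+w['fy']*t*u[1]
y=np.array([.322,.947]);x=np.array([.947,-.322]);k=np.array([.4733,-.0905])
im=w['frame'][:,:,::-1].copy()
for sx in(18,-18):
  for sy in(15,-15):
    q=proj([*(k+x*sx/1e3+y*sy/1e3),.204]);print(sx,sy,np.round(q));cv2.circle(im,tuple(int(round(v)) for v in q),1,(0,0,255),-1)
A=cv2.resize(im[130:370,180:460],(467,400),interpolation=cv2.INTER_CUBIC)
B=cv2.resize(c['frame'][150:350,190:366,::-1],(352,400))[:,:330]
cv2.imwrite('pics/h.png',np.hstack([A,B]))
E
```

```text
[ 0.47212551 -0.09058195  0.29088703] 0.08503447938664553
18 15 [349. 294.]
18 -15 [300. 294.]
-18 15 [350. 238.]
-18 -15 [298. 238.]
```

View pics/h.png

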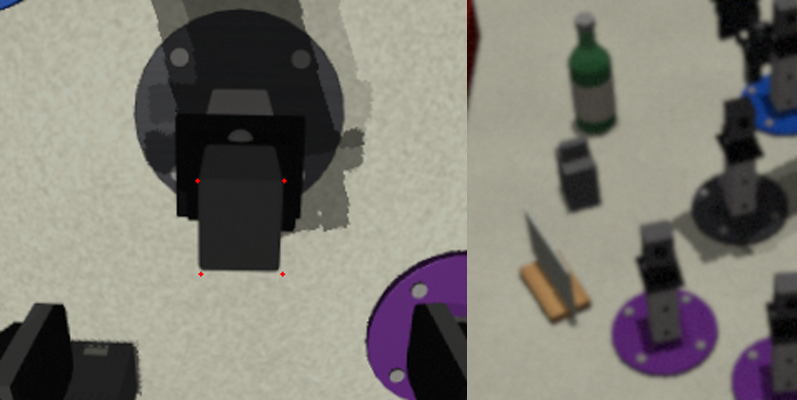

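The cap stands upright between the bottle and the board, and nothing else has moved. The head top is within 1 mm of the prediction, so I'll go down to button height (TCP z 0.192).

Request:
{"op": "step_arm", "data": {
  "moves": [
    [-0.028,-0.006,0.3,0],
    [0,0,0.4,0],
    [0,0,0.4,0],
    [0,0,0.4,0],
    [0,0,0.4,0],
    [0,0,0.3,0],
    [0,0,0.2,0],
    [0,0,0.07,0],
    [0,0,0,0],
    [0,0,0,0]
  ]
}}

```text
time: 12.92
eef_pos: [0.4746, -0.0932, 0.1925]
eef_rot: [[-0.947, 0.322, 0.0], [0.322, 0.947, -0.0], [-0.001, -0.0, -1.0]]
force: [-0.0, -0.4, 0.8]
finger_gap: 0.0855
gripper_force: 0.0
```

Request:
{"op": "step_arm", "data": {
  "moves": [
    [0,0,0,0],
    [0,0,0,0],
    [0,0,0,0],
    [0,0,0,0],
    [0,0,0,0],
    [0,0,0,0],
    [0,0,0,0],
    [0,0,0,0],
    [0,0,0,0],
    [0,0,0,0]
  ],
  "fingers": 1
}}

```text
time: 13.75
eef_pos: [0.475, -0.0913, 0.1929]
eef_rot: [[-0.947, 0.321, 0.002], [0.321, 0.947, 0.002], [-0.001, 0.003, -1.0]]
force: [0.4, 6.3, 6.8]
finger_gap: 0.0295
gripper_force: 59.7
```

Request:
{"op": "step_arm", "data": {
  "moves": [
    [0,0.04,0,0],
    [0,0,-0.1,0],
    [0,0,-0.1,0],
    [0,0,-0.15,0],
    [0,0,-0.15,0],
    [0,0,-0.15,0],
    [0,0,-0.15,0],
    [0,0,0,0]
  ]
}}

```text
time: 14.42
eef_pos: [0.475, -0.0912, 0.2248]
eef_rot: [[-0.947, 0.322, 0.001], [0.322, 0.947, 0.0], [-0.001, 0.001, -1.0]]
force: [3.5, 0.8, -3.3]
finger_gap: 0.0294
gripper_force: 60.3
```

Request:
{"op": "step_arm", "data": {
  "moves": [
    [0,0,-0.15,0],
    [0,0,-0.2,0],
    [0,0,-0.2,0],
    [0,0,-0.2,0],
    [0,0,-0.2,0],
    [0,0,-0.2,0],
    [0,0,-0.2,0],
    [0,0,-0.15,0],
    [0,0,-0.1,0],
    [0,0,0,0],
    [0,0,0,0]
  ]
}}

```text
time: 15.33
eef_pos: [0.475, -0.0912, 0.288]
eef_rot: [[-0.947, 0.322, 0.001], [0.322, 0.947, 0.0], [-0.001, 0.0, -1.0]]
force: [6.2, 0.8, -5.0]
finger_gap: 0.0297
gripper_force: 60.5
```

Request:
{"op": "step_arm", "data": {
  "moves": [
    [0,0,-0.03,0],
    [0,0,-0.03,0],
    [0,0,0,0],
    [0,0,0,0]
  ]
}}

```text
time: 15.67
eef_pos: [0.475, -0.0912, 0.2902]
eef_rot: [[-0.947, 0.322, 0.001], [0.322, 0.947, 0.0], [-0.001, 0.0, -1.0]]
force: [6.0, -0.1, -5.0]
finger_gap: 0.0294
gripper_force: 60.4
```

Request:
{"op": "step_arm", "data": {
  "moves": [
    [0,0,-0.03,0],
    [0,0,-0.03,0],
    [0,0,0,0],
    [0,0,0,0]
  ]
}}

```text
time: 16.0
eef_pos: [0.475, -0.0912, 0.2926]
eef_rot: [[-0.947, 0.322, 0.001], [0.322, 0.947, 0.0], [-0.001, 0.0, -1.0]]
force: [4.7, 0.3, -4.3]
finger_gap: 0.0293
gripper_force: 60.4
```

Request:
{"op": "step_arm", "data": {
  "moves": [
    [0,0,-0.03,0],
    [0,0,0,0],
    [0,0,0,0]
  ]
}}

```text
time: 16.25
eef_pos: [0.475, -0.0913, 0.293]
eef_rot: [[-0.947, 0.322, 0.0], [0.322, 0.947, -0.0], [-0.0, -0.0, -1.0]]
force: [9.3, 0.2, -12.4]
finger_gap: 0.0294
gripper_force: 62.7
```

The mast has travelled 100 mm and the upward load rose to 12 N, so it is at the solid stop. I'll take a final look.

```bash
python3 - <<'E'
from h import *
cam('scene','end');s=status.get_state();print(s['eef_pos'],s['force'],s['finger_gap'])
E
```

```text
[ 0.47495872 -0.09125485  0.29300271] [  9.48052156   0.64916513 -11.98682684] 0.029504302795530155
```

View pics/end.png

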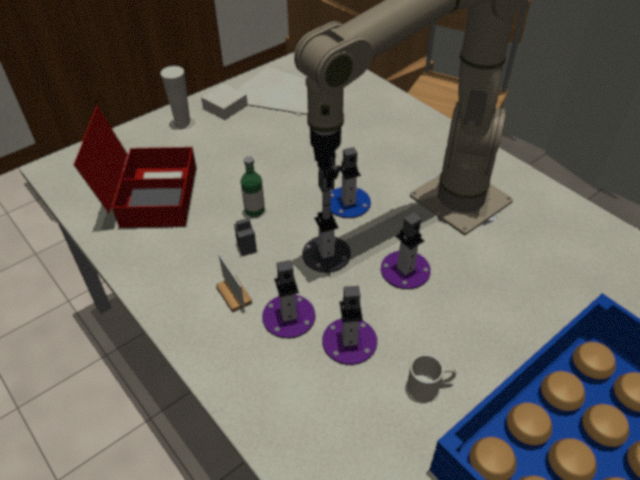

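The mast is fully extended at (325,200) and held by the gripper. The cap stands upright at (246,238), and the mug, bottle and board are where they were.

```bash
python3 -c "
from rig import order
print(order.job_done())"
```

```text
the job is handed in; nothing more can be done
None
```

The cap stands upright on the table clear of the foot, and the mast is held at its second stop (100 mm of travel) with the button squeezed in; I handed the job in at about 16 s of the 54 s allowed.

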